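Unlock the mill's jar carriage and weigh the jar

ROBOT

A 6-joint arm with a two-finger parallel gripper is mounted at the origin on the work surface. World frame = base frame: x ahead of the robot, y to its left, z up, the work surface at z = 0. Lengths are in mm, angles in rad, forces in N, time in s.
With the tool pointing down it reaches from about 400 to 925 mm from the base axis. Payload 12.5 kg.
Tool frame: the origin (TCP) lies midway between the tips of the shut fingers; the grasp point (between the pads) lies 19 mm behind it; z points along the fingers, y is the line along which they close (so a half turn about z gives the same grasp; the last joint's range is limited). The gripper opens to 95 mm and grips with 3 to 60 N. Pads are 20 mm wide; open, the fingers measure 119 mm over their backs; the gripper's body (75 mm by 180 mm) begins 59 mm behind the grasp point.
Start: joints at [-1.363, 0.491, 1.559, -0, 1.092, -0.106], TCP at [192.945, -594.491, 214.661] pointing down, gripper open.
Joint ranges: [-3.1, 3.1], [-0.84, 2.19], [0.05, 2.79], [-1.13, 4.28], [0.06, 2.93], [-2.69, 2.69]. Speed limits (rad/s): [2.22, 2.22, 2.79, 3.14, 3.14, 3.14].

INTERFACE

Orientations are given as [roll, pitch, yaw] about the fixed x, y, z axes, in that order (R = Rz(yaw) Ry(pitch) Rx(roll)).
In Python, from cell import * gives the robot as it stands.
- The arm moves only by the tool servo_tool, never from a script. Its argument "moves" is one flat list of numbers, 5 for each row, row after row: the shift along the world's x, y, z as a fraction of full scale, then the turn about the world's z as a fraction of full scale, then the opening, from 0 (shut) to 1 (fully open). A call has 1 to 12 rows; each row is the pose to reach, as a shift and turn from the pose commanded when the call began, turning the shorter way round; what a row does not reach only later rows make up. Full scale, the value 1, is 400 mm for a shift and 180 degrees for a turn. A row lasts 1/12 s, in which the tool goes at most 41.7 mm and 7.16 degrees, less where a joint would pass 70% of its speed; a pose out of reach is approached as far as the arm can. A call with a number of a shift or a turn outside -1 to 1 is refused whole. A call with a gripper value outside its range is refused whole. The fingers move at their own pace and stop on an object; the grip force is fixed at half the most. Time passes only in rows, so rows that repeat a pose let the fingers close. It gives the time, the measured TCP pose, the force, the opening and the grip force at its end, in the units of the state.
- state(): the state, without advancing time (a new reading comes with each control period).
- read_camera(name): name is "scene" or "top" or "wrist"; returns (picture, depth): 400x640x3 uint8, blue, green, red; 400x640 float32, mm along the optical axis (not along the pixel's ray), 0 where there is no reading.
- get_calibration(name): a dict with "K" (3x3 intrinsics, pixels), "k1" (the pictures are not rectified: a ray, as slopes to the right and down, at radius r is drawn at 1 + k1 r^2 times it, then the intrinsics apply), "R" (3x3) and "t" (3): a world point X has camera coordinates R X + t. Camera axes: x right, y down, z forward; pixel columns grow to the right and rows downward; lengths in mm; the calibration is good to about 2 mm. A picture is of the moment at which its call begins: read the wrist's pose just before it. get_calibration takes no time and is no camera call; for the wrist camera it gives the pose at the moment of the call.
- job_done(): hands the job in; it is judged then, once.
The state is a dict: "t": time; "joints": joint angles; "qvel": joint speeds; "tau": joint torques, N m; "eef_pos": TCP position; "tcp_rot": TCP orientation; "ft_force": force on the tool from outside, world axes, zero at the start; "moment": the same for the moment, N m; "opening": opening from 0.0 (shut) to 1.0 (fully open); "grip_force": force on a finger pad.
Only numpy, scipy, OpenCV 4.12 (cv2) and the standard library are available. Lean on these libraries where they do the work, as an engineer would, in place of code of your own. Each camera call takes 0.05 s, during which the arm holds its last target. There are 200 camera calls.

TASK

Pull the red spring pin of the jar station up, turn it clockwise (seen from above) into its rest notch and let go, so that it stays out by itself; then slide the carriage all the way out to its loading end. Lift the steel jar with the blue lid out of its nest and set it gently down, upright and wholly on the balance's pan; leave the pin parked and the carriage at the loading end, and leave everything else on the bench where it is.

Things in the scene. Friction and masses are not known exactly. Their poses are not given: they have to be found in the camera images.
- station: Fixed jar station: grey rail base 145 x 290 x 20 mm. Origin on the bench, z up, y along the rails. Base spans x -85 to 60, y -130 to 160 mm. A tab at x 60 to 140, y -30 to 30 carries the white pin bracket (72 mm high) and the steel pin housing, 36 mm across and 100 mm high, on the pin axis x 85, y 0. The carriage slides towards the station's +y.
- hold_down (a point): Underside of the rubber pad of the fixed white hold-down arm, 120 mm above the bench at station x 0, y -60, 5 mm over the lid of the jar while the carriage is locked: the jar cannot be lifted out there. The arm is a bar 24 mm wide (y), from station x -75 to 25, at 124 to 145 mm height, on a post at x -75 to -55.
- pin_lift (a joint): how far the spring pin is pulled up (m): 0 = home, tip 9 mm deep in the carriage's slot (locked); 0.012 = parked in its rest notch, tip clear of the carriage; 0.020 = upper stop. A 250 N/m spring pulls it down: 5 N at home, 8 N parked, 10 N at the stop; pin and knob weigh 0.11 kg. It must be raised past 0.0145 before it can turn.
- pin_turn (a joint): turn of the pin (rad), growing clockwise seen from above: 0 = home (its brass cross bar keyed in a slot, about 0.1 play); the rest notch, 2.5 mm deep, is at 1.31 (75 degrees) and takes the cross bar within about 0.15; a stop lies at 1.42. It cannot turn the other way. Nearly free to turn once raised.
- pin_grip (a point): Centre of the pin's red knob, an upright bar 44 mm long, 12 mm thick, 24 mm high on the vertical pin axis (station x 85, y 0). The point is 130 mm above the bench at home, 2 mm above the knob's middle; it moves with the knob. Its y axis runs along the 44 mm length (along the station's y at home), x across the 12 mm. At home 16 mm are free under the knob above the housing.
- carriage (a joint): travel of the aluminium jar carriage along the station's +y (m): 0 = locked under the hold-down arm (some 1.5 mm play against the pin), 0.12 = end stop at the loading end. About 2 N of friction; it stays where it is left.
- carriage_handle (a point): Middle of the carriage's black upright cylinder knob, 20 mm diameter, from 85 to 125 mm above the bench, on a thin steel post; the point is 105 mm above the bench. In the station's frame at x -20 and y 10 mm + carriage travel. Use it to slide the carriage.
- nest (a point): Centre of the jar nest's floor on the carriage, 45 mm above the bench; at x 0, y -60 mm + travel in the station's frame; a black rim around it, inner diameter 62 mm, 10 mm high. The carriage block is 90 mm wide (x) and spans y -45 to 85 mm about this point; its slotted tongue reaches to x 105 at y 42 to 78, 33 to 45 mm high.
- jar: Steel grinding jar with a blue lid, a plain closed cylinder 56 mm diameter and 70 mm high, 0.35 to 0.6 kg, standing loose in the carriage's nest; origin at the centre of its underside, z up.
- balance: Fixed white laboratory balance 220 (x) x 170 (y) x 55 mm, display at its -x end; origin on the bench under its centre.
- pan (a point): Centre of the top of the balance's round steel pan, 110 mm diameter, 68 mm above the bench, at balance x 25, y 0. A clear ring of inner diameter 132 and outer 140 mm stands round the pan, its top 12 mm above the pan.
- stand: Fixed support stand: dark foot 90 x 130 x 12 mm, origin under its centre on the bench, with a steel rod 12 mm thick and 392 mm high on the origin, and at 270 mm height a rod with a rubber end (30 mm wide) reaching 115 mm towards the stand's -x (the robot). Keep clear of it.
- wash_bottle: loose white bottle, red cap, 60 mm diameter, 160 mm high; origin at its base. Leave alone.
- beaker: loose glass beaker, 64 mm diameter, 80 mm high; origin at its base. Leave alone.
- spanner: loose spanner 150 mm long lying in front of the station (some 55 mm before its base); origin on the bench under it. Leave alone.
- ball_tub: loose white tub with a yellow cap, 52 mm diameter, 55 mm high, standing close behind the station's base; origin at its base. Leave alone.
- cal_weight: loose brass weight, 22 mm diameter, 30 mm high, standing on the balance's housing 55 mm above the bench, beside the display; origin at its base. Leave alone.
- brush: loose brush 170 mm long lying beside the balance on its +y side; origin on the bench under it. Leave alone.
- mortar: loose white bowl, 100 mm diameter, 50 mm high, at the side; origin at its base. Leave alone.
- sample_jar: loose amber jar, 60 mm diameter, 85 mm high, at the side; origin at its base. Leave alone.
Not all that is in view belongs to the job. There is more than one size of the jar; the job needs the middle-sized.

How it is judged:
By the outcome, as a careful person would: the job done as asked, in the order asked, and still so for the second after the job is handed in, with the robot touching nothing.
It also fails if it takes over 66 s, if anything falls off the work surface, if the arm or the gripper's body presses on something with over 40 N, if the wrist force passes 120 N, or if a joint passes its speed limit or range.

## Working session

There is one attempt and no reset: what is moved stays moved. The work goes in short steps, Python scripts to look and compute and a tool call to move; the robot and the scene stay as the last step left them, time stands still between calls to the robot, and variables do not carry over. Pictures are saved under pics/ and viewed, at most 10 in all, crops included, and the job is handed in when it is done.

Besides the shell and the picture viewer there is one more tool, called as name(argument=value, ...) on one line, values as JSON. servo_tool: Moves the arm, as the interface text tells. Its arguments: {"type":"object","properties":{"moves":{"type":"array"}},"required":["moves"]}

```bash
mkdir -p pics; ls; cat > h.py <<'E'
from cell import *
import numpy as np, cv2, pickle
def grab(n):
    c=get_calibration(n); p,d=read_camera(n); pickle.dump((c,p,d),open(f'pics/{n}.pkl','wb')); return c,p,d
def load(n): return pickle.load(open(f'pics/{n}.pkl','rb'))
def ray(c,uv):
    K=np.array(c['K'],float);k=c['k1']
    x=cv2.undistortPoints(np.array([[uv]],float),K,np.array([k,0,0,0,0.]))[0,0]
    R=np.array(c['R']);t=np.array(c['t']);d=R.T@np.array([x[0],x[1],1]);return -R.T@t,d
def atz(c,uv,z):
    o,d=ray(c,uv);return o+d*(z-o[2])/d[2]
def atd(c,uv,dep):
    o,d=ray(c,uv);return o+d*dep
def proj(c,X):
    X=np.atleast_2d(X).astype(float);K=np.array(c['K'],float)
    r=cv2.Rodrigues(np.array(c['R'],float))[0]
    return cv2.projectPoints(X,r,np.array(c['t'],float),K,np.array([c['k1'],0,0,0,0.]))[0][:,0]
def cloud(c,d):
    K=np.array(c['K'],float);v,u=np.mgrid[0:400,0:640]
    x=cv2.undistortPoints(np.stack([u,v],-1).reshape(-1,1,2).astype(float),K,np.array([c['k1'],0,0,0,0.]))[:,0]
    P=np.c_[x,np.ones(len(x))]*d.reshape(-1,1)
    R=np.array(c['R']);t=np.array(c['t']);return ((P-t)@R).reshape(400,640,3)
E
python3 - <<'E'
from h import *
for n in('scene','top','wrist'):
    c,p,d=grab(n); print(n,np.round(-np.array(c['R']).T@c['t']),c['k1'],np.round(c['R'],2).tolist(),c['K'][0][0])
    cv2.imwrite(f'pics/{n}.png',p)
E
```

```text
pics
scene [1164. -647. 1213.] -0.02911551866332203 [[0.76, 0.66, 0.01], [0.52, -0.59, -0.61], [-0.4, 0.47, -0.79]] 454.6633894156459
top [ 395.  -11. 1981.] -0.05694493632879677 [[0.02, -1.0, -0.0], [-1.0, -0.02, -0.09], [0.09, 0.0, -1.0]] 483.6978605410424
wrist [ 259. -575.  384.] -0.05209946683753711 [[0.31, -0.95, -0.0], [-0.92, -0.3, 0.25], [-0.24, -0.08, -0.97]] 333.53401149750204
```

View pics/scene.png

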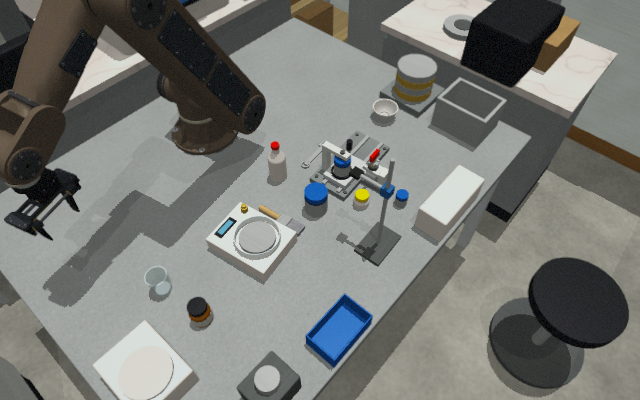

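View pics/top.png

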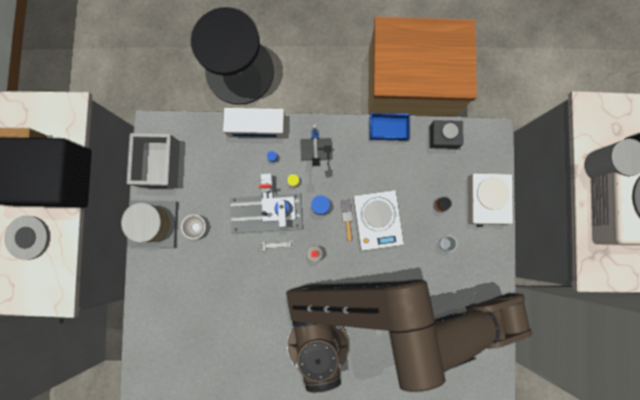

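The scene shows the middle jar in the station nest at (342,165), red pin knob (375,156), black handle (349,146). The top view shows the station at (266,210), knob (265,184), balance pan (379,212) and stand (316,148).
Candidates for the jar, by blue lid in the top view: (283,208) in the nest under the white arm, (320,204) large and (272,156) small, both on the bench. By the description I choose the one in the nest. I'll check it in a close crop.

```bash
python3 - <<'E'
from h import *
c,p,d=load('top');P=cloud(c,d)
for n,uv in dict(knob=(265,183),jar=(283,208),big=(320,204),small=(272,156),pan=(379,212),weight=(366,240),stand=(316,131),bottle=(315,253),tub=(293,180),hand=(265,200)).items():
    print(n,np.round(np.median(P[uv[1]-1:uv[1]+2,uv[0]-1:uv[0]+2].reshape(-1,3),0)))
a=cv2.resize(p[150:270,220:420],(800,480),interpolation=cv2.INTER_CUBIC)
cs,ps,ds=load('scene')
cv2.imwrite('pics/tc.png',a)
cv2.imwrite('pics/sc.png',cv2.resize(ps[120:280,200:420],(800,582),interpolation=cv2.INTER_CUBIC))
print(state())
E
```

```text
knob [634. 224.  97.]
jar [534. 146. 142.]
big [557.   6.  93.]
small [749. 204.  57.]
pan [ 532. -230.   69.]
weight [ 420. -177.   85.]
stand [789.  23. 339.]
bottle [366.  20. 161.]
tub [654. 117.  59.]
hand [572. 228.  47.]
{'t': 0.15, 'joints': array([-1.36259636e+00,  4.91369606e-01,  1.55928552e+00, -1.99652427e-05,
        1.09172212e+00, -1.05593407e-01]), 'qvel': array([-0.00022298, -0.00281047, -0.00031691, -0.00112584, -0.00115583,
       -0.00102957]), 'tau': array([ 2.26879478e-03, -6.12897205e+01, -2.58275825e+01,  6.93198270e-02,
        4.73147468e-02, -8.59471197e-05]), 'eef_pos': array([ 192.90322155, -594.30459635,  214.23622824]), 'tcp_rot': array([-3.14081056e+00, -6.50826584e-05,  3.13802557e-01]), 'ft_force': array([0.32202715, 0.13736494, 0.02716581]), 'moment': array([ 0.03326575,  0.0550229 , -0.02927016]), 'grip_force': 0.0, 'opening': 0.9978815221888081}
```

View pics/sc.png

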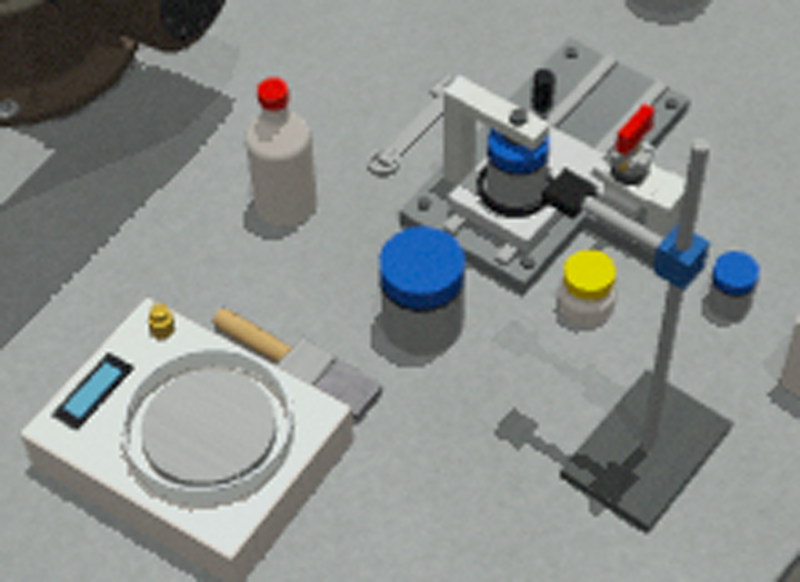

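The crop confirms it: the middle jar (blue lid at crop (518,148)) stands in the nest under the white arm. The other two stand on the bench and are larger and smaller. The red knob is at (635,128), the handle at (543,88). I'll look over the balance with the wrist camera first.

servo_tool(moves=[0.1,0.1,0.3,0.04,1,0.7,0.85,0.3,0.4,1,0.7,0.85,0.3,0.4,1,0.7,0.85,0.3,0.4,1,0.7,0.85,0.3,0.4,1,0.7,0.85,0.3,0.4,1,0.7,0.85,0.3,0.4,1,0.7,0.85,0.3,0.4,1,0.7,0.85,0.3,0.4,1,0.7,0.85,0.3,0.4,1,0.7,0.85,0.3,0.4,1,0.7,0.85,0.3,0.4,1])

```text
t: 1.15
eef_pos: [475.3, -251.0, 335.7]
tcp_rot: [3.14, -0.0, 1.574]
ft_force: [-0.5, -0.5, 0.1]
opening: 1.0
grip_force: 0.0
```

```bash
python3 - <<'E'
from h import *
s=state();print(s['t'],s['eef_pos'],s['tcp_rot'])
c,p,d=grab('wrist'); pickle.dump((c,p,d),open('pics/wb.pkl','wb'));cv2.imwrite('pics/wb.png',p)
E
```

```text
1.15 [ 475.28481145 -250.95283927  335.71812949] [ 3.13992184e+00 -1.56794943e-05  1.57433289e+00]
```

servo_tool(moves=[0.2,1,0,0,1,0.2,1,0,0,1,0.2,1,0,0,1,0.2,1,0,0,1,0.2,1,0,0,1,0.2,1,0,0,1,0.2,1,0,0,1,0.2,1,0,0,1,0.2,1,0,0,1,0.2,1,0,0,1,0.2,1,0,0,1,0.2,1,0,0,1])

```text
t: 2.2
eef_pos: [552.8, 146.3, 333.9]
tcp_rot: [-3.141, 0.0, 1.573]
ft_force: [0.3, -1.0, -0.1]
opening: 1.001
grip_force: 0.0
```

```bash
python3 - <<'E'
from h import *
s=state();print(s['t'],s['eef_pos'],s['tcp_rot'])
c,p,d=grab('wrist'); pickle.dump((c,p,d),open('pics/ws1.pkl','wb'));cv2.imwrite('pics/ws1.png',p)
E
```

```text
2.2 [552.83776125 146.34807938 333.93752733] [-3.14052664e+00  3.99062860e-04  1.57280905e+00]
```

View pics/ws1.png

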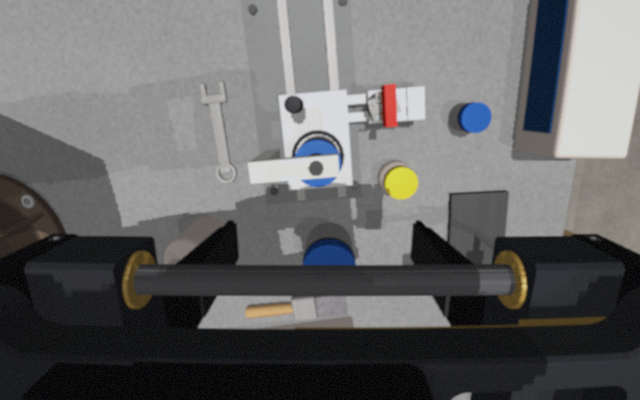

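View pics/wb.png

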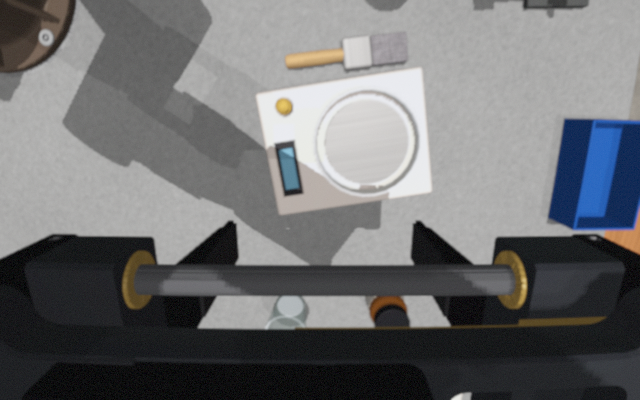

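Wrist view 1: knob (390,105), jar lid (318,160) under the arm, handle (293,104). Balance view: pan centre ≈(367,139), weight (284,106).

```bash
cat >> h.py <<'E'
def red(p):
    h=cv2.cvtColor(p,cv2.COLOR_BGR2HSV);return ((h[...,0]<8)|(h[...,0]>172))&(h[...,1]>150)&(h[...,2]>60)
def knob(c,p,d,z=None):
    P=cloud(c,d);m=red(p)&(d>0);m[:,:300]=0
    n,l,st,ce=cv2.connectedComponentsWithStats(m.astype(np.uint8));i=1+np.argmax(st[1:,4]);m=l==i
    Q=P[m];zt=np.percentile(Q[:,2],90) ;T=Q[Q[:,2]>zt-5]
    r=cv2.minAreaRect(T[:,:2].astype(np.float32));print('knob top z',zt,'depth rect',r,'px',ce[i],st[i]);return m,r
E
python3 - <<'E'
from h import *
c,p,d=pickle.load(open('pics/ws1.pkl','rb'));P=cloud(c,d)
knob(c,p,d)
def med(uv,k=2):
    q=P[uv[1]-k:uv[1]+k+1,uv[0]-k:uv[0]+k+1].reshape(-1,3);return np.round(np.median(q,0),1)
for n,uv in dict(handle=(293,102),bar=(270,170),rail1=(284,40),tub=(402,182),bracket=(415,104)).items():print(n,med(uv))
# blue lid
h=cv2.cvtColor(p,cv2.COLOR_BGR2HSV);m=(h[...,0]>95)&(h[...,0]<130)&(h[...,1]>150)
m[:,:285]=0;m[:,360:]=0;m[:130]=0;m[190:]=0
Q=P[m&(d>0)];Q=Q[Q[:,2]>110];print('lid',np.median(Q[:,2]),cv2.minEnclosingCircle(Q[:,:2].astype(np.float32)))
# handle top circle
q=P[95:115,283:303].reshape(-1,3);q=q[(q[:,2]>118)&(q[:,2]<135)];print('handle',len(q),np.median(q[:,2]),cv2.minEnclosingCircle(q[:,:2].astype(np.float32)))
# carriage plate top z45: rect
m=(P[...,2]>40)&(P[...,2]<50);m[:,:250]=0;m[:,440:]=0;m[200:]=0
w=m&(p.min(2)>130);Q=P[w];r=cv2.minAreaRect(Q[:,:2].astype(np.float32));print('carr',r,Q.mean(0))
# base
m=(P[...,2]>15)&(P[...,2]<26);m[:,:230]=0;m[:,360:]=0;m[200:]=0
Q=P[m];print('base',cv2.minAreaRect(Q[:,:2].astype(np.float32)),len(Q))
# balance
c,p,d=pickle.load(open('pics/wb.pkl','rb'));P=cloud(c,d)
m=(np.abs(P[...,2]-68)<4);m[:,:300]=0;m[:,430:]=0;m[:80]=0;m[200:]=0;Q=P[m]
print('pan z',np.median(Q[:,2]),len(Q));cc=cv2.minAreaRect(Q[:,:2].astype(np.float32));print(cc)
m=(np.abs(P[...,2]-80)<4);m[:,:300]=0;m[:,430:]=0;m[:80]=0;m[200:]=0;Q=P[m]
if len(Q):print('ring',np.median(Q[:,2]),len(Q),cv2.minEnclosingCircle(Q[:,:2].astype(np.float32)))
m=(np.abs(P[...,2]-55)<4);m[:,:240]=0;m[:,445:]=0;m[:55]=0;m[225:]=0;Q=P[m];print('house',cv2.minAreaRect(Q[:,:2].astype(np.float32)))
print('pan ray',atz(c,(367,139),68), 'ringtop ray',atz(c,(367,139),80))
c,p,d=load('top');print('top pan',atz(c,(379,214),68))
E
```

```text
knob top z 140.79605662375207 depth rect ((622.0803833007812, 218.58758544921875), (12.03955078125, 42.11006546020508), 4.956220626831055) px [388.60693642 105.48747592] [382  85  15  42 519]
handle [518.1 222.2 124.9]
bar [492.2 148.8 138.7]
rail1 [498.5 304.8  27.8]
tub [659.8 117.5  54.8]
bracket [665.8 221.5  75.2]
lid 114.68087228945875 ((544.2955932617188, 153.126220703125), 27.576080322265625)
handle 250 124.5808369181534 ((517.65625, 220.70635986328125), 9.926497459411621)
carr ((554.52099609375, 172.95848083496094), (115.83869171142578, 129.48008728027344), 4.854722023010254) [549.69533743 191.5778387   44.73243176]
base ((527.0200805664062, 222.4685821533203), (150.70909118652344, 283.1841735839844), 4.948023796081543) 11579
pan z 67.68805937808872 5764
((533.0181884765625, -229.02685546875), (131.1306610107422, 122.79257202148438), 46.2371826171875)
ring 79.48422415628372 1121 ((529.5042724609375, -225.76246643066406), 70.09273529052734)
house ((505.31390380859375, -229.6077880859375), (220.12782287597656, 170.024658203125), 9.32429027557373)
pan ray [ 531.26538257 -220.18597823   68.        ] ringtop ray [ 529.7160861  -219.16882509   80.        ]
top pan [ 524.19052419 -228.78588368   68.        ]
```

servo_tool(moves=[0.15,0.1,0,0,1,0.15,0.1,0,0,1,0.15,0.1,0,0,1,0.15,0.1,0,0,1])

```text
t: 2.58
eef_pos: [613.5, 184.2, 333.7]
tcp_rot: [-3.14, 0.001, 1.569]
ft_force: [0.1, -0.8, 0.1]
opening: 1.0
grip_force: 0.0
```

```bash
python3 - <<'E'
from h import *
s=state();print(s['t'],s['eef_pos'],s['tcp_rot'])
c,p,d=grab('wrist'); pickle.dump((c,p,d),open('pics/ws2.pkl','wb'))
m,r=knob(c,p,d)
c1,p1,d1=pickle.load(open('pics/ws1.pkl','rb'));m1,_=knob(c1,p1,d1)
# triangulate top-face centre: top face pixels by depth
def topc(c,d,m):
    P=cloud(c,d);t=m&(P[...,2]>np.percentile(P[m][:,2],90)-5);v,u=np.nonzero(t)
    return np.array(cv2.minAreaRect(np.c_[u,v].astype(np.float32))[0])
(o1,a),(o2,b)=ray(c1,topc(c1,d1,m1)),ray(c,topc(c,d,m))
t=np.linalg.lstsq(np.c_[a,-b],o2-o1,rcond=None)[0];print('tri',o1+a*t[0],o2+b*t[1])
cv2.imwrite('pics/ws2.png',cv2.resize(p[40:240,220:500],(784,560),interpolation=cv2.INTER_CUBIC))
E
```

```text
2.5833 [613.50078156 184.19092916 333.65241657] [-3.14022364e+00  5.53341469e-04  1.56932465e+00]
knob top z 140.73632526950357 depth rect ((622.2547607421875, 219.3652801513672), (10.077851295471191, 43.26081466674805), 4.848999500274658) px [332.53910615 140.41061453] [327 120  12  41 358]
knob top z 140.79605662375207 depth rect ((622.0803833007812, 218.58758544921875), (12.03955078125, 42.11006546020508), 4.956220626831055) px [388.60693642 105.48747592] [382  85  15  42 519]
tri [622.53539425 218.84501328 134.5852236 ] [622.29047191 219.24536071 134.5439487 ]
```

View pics/ws2.png

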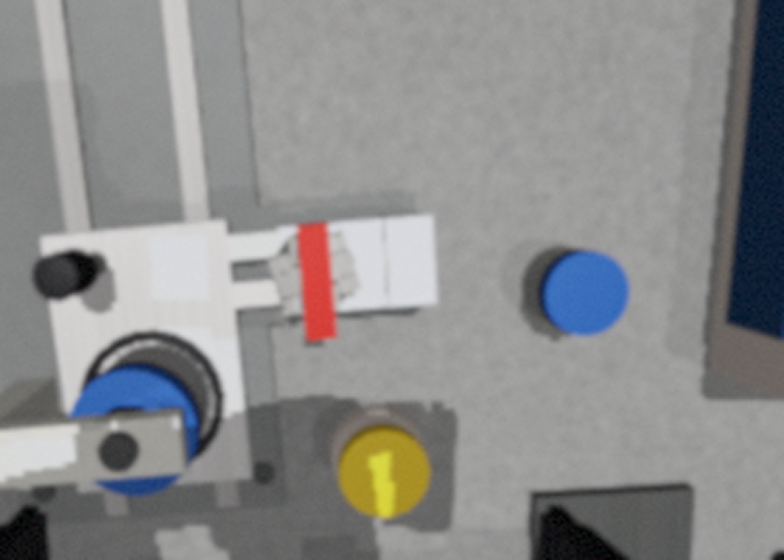

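The crop shows the knob (317,282), long axis along the station's y. The station yaw is about +4.9°. I'll approach above the knob.

servo_tool(moves=[0.022,0.087,-0.33,0.028,0.6,0.022,0.087,-0.33,0.028,0.6,0.022,0.087,-0.33,0.028,0.6,0.022,0.087,-0.33,0.028,0.6,0.022,0.087,-0.33,0.028,0.6,0.022,0.087,-0.33,0.028,0.6])

```text
t: 3.13
eef_pos: [622.1, 219.5, 204.4]
tcp_rot: [3.14, 0.0, 1.658]
ft_force: [0.2, 0.4, 0.0]
opening: 0.642
grip_force: 0.0
```

```bash
python3 - <<'E'
from h import *
s=state();print(s['t'],s['eef_pos'],s['tcp_rot'],s['opening'])
c,p,d=grab('wrist');knob(c,p,d);print(state()['eef_pos'])
E
```

```text
3.1333 [622.07381763 219.46749291 204.3598193 ] [3.14045394e+00 1.25994765e-05 1.65786027e+00] 0.6419571990763596
knob top z 140.49289506826346 depth rect ((622.98974609375, 219.47265625), (10.901053428649902, 44.045433044433594), 5.383580207824707) px [325.58544653 201.72216097] [318 171  16  63 907]
[622.52720307 219.57317904 205.38355507]
```

servo_tool(moves=[0.002,0,-0.1,0,0.5,0.002,0,-0.2,0,0.5,0.002,0,-0.225,0,0.5,0.002,0,-0.225,0,0.4,0.002,0,-0.225,0,0.05,0.002,0,-0.225,0,0,0.002,0,-0.225,0,0,0.002,0,-0.225,0,0,0.002,0,-0.225,0,0,0.002,0,-0.225,0,0,0.002,0,-0.225,0,0,0.002,0,-0.225,0,0])

```text
t: 4.18
eef_pos: [622.9, 220.5, 113.7]
tcp_rot: [3.14, -0.0, 1.658]
ft_force: [-0.5, 0.3, 6.6]
opening: 0.126
grip_force: 30.0
```

servo_tool(moves=[0,0,0.02,0,0,0,0,0.043,0,0,0,0,0.043,0,0,0,0,0.043,0,0])

```text
t: 4.52
eef_pos: [622.6, 220.3, 129.9]
tcp_rot: [3.141, -0.0, 1.658]
ft_force: [5.0, 1.7, -9.7]
opening: 0.125
grip_force: 30.0
```

```bash
python3 - <<'E'
from h import *
s=state();print(s['t'],s['eef_pos'],s['ft_force'])
c,p,d=grab('wrist');knob(c,p,d);cv2.imwrite('pics/k1.png',p)
c,p,d=grab('scene');m=red(p);m[:,:340]=0;m[:,420:]=0;m[:120]=0;m[200:]=0
Q=cloud(c,d)[m&(d>0)];print('scene',len(Q),np.percentile(Q,[5,50,95],axis=0))
E
```

```text
4.5167 [622.64389707 220.33470373 129.87107898] [ 4.99018505  1.74932339 -9.72469692]
knob top z 156.53250383839475 depth rect ((621.5684814453125, 233.16371154785156), (12.689766883850098, 32.24740219116211), 3.1361451148986816) px [324.61538462 234.85907692] [ 311  202   29   64 1625]
scene 47 [[616.66002005 197.19690265 135.85198667]
 [624.21600996 206.07513245 152.85152108]
 [630.53124317 223.55105645 159.03976131]]
```

servo_tool(moves=[0,0,0.003,-0.04,0,0,0,0.003,-0.08,0,0,0,0.003,-0.12,0,0,0,0.003,-0.16,0,0,0,0.003,-0.2,0,0,0,0.003,-0.24,0,0,0,0.003,-0.28,0,0,0,0.003,-0.32,0,0,0,0.003,-0.36,0,0,0,0.003,-0.4,0,0,0,0.003,-0.417,0,0,0,0.003,-0.417,0])

```text
t: 5.62
eef_pos: [622.3, 220.4, 130.4]
tcp_rot: [-3.141, 0.001, 0.346]
ft_force: [3.3, 2.9, -10.7]
opening: 0.124
grip_force: 30.0
```

```bash
python3 - <<'E'
from h import *
s=state();print(s['t'],s['eef_pos'],s['tcp_rot'],s['ft_force'],s['moment'])
c,p,d=grab('wrist');knob(c,p,d)
E
```

```text
5.6167 [622.34154507 220.44091885 130.38939822] [-3.14133722e+00  7.94137995e-04  3.45559448e-01] [  3.31131743   2.89591906 -10.65263973] [ 0.43795759 -0.82718549  0.01947853]
knob top z 157.03313213227 depth rect ((635.6774291992188, 223.6334228515625), (31.524187088012695, 13.247472763061523), 17.26797103881836) px [324.03558504 234.43968637] [ 310  202   29   64 1658]
```

servo_tool(moves=[0,0,-0.006,0,0,0,0,-0.012,0,0,0,0,-0.012,0,0,0,0,-0.012,0,0.25,0,0,-0.012,0,0.5,0,0,-0.012,0,0.5,0,0,-0.012,0,0.5,0,0,0.05,0,0.5,0,0,0.15,0,0.5,0,0,0.2,0,0.5,0,0,0.2,0,0.5,0,0,0.2,0,0.5])

```text
t: 6.67
eef_pos: [622.7, 220.3, 212.3]
tcp_rot: [3.141, -0.002, 0.348]
ft_force: [0.2, 0.2, -0.2]
opening: 0.499
grip_force: 0.0
```

```bash
python3 - <<'E'
from h import *
s=state();print(s['t'],s['eef_pos'],s['tcp_rot'],s['ft_force'],s['opening'])
c,p,d=grab('wrist');knob(c,p,d)
E
```

```text
6.6667 [622.74511367 220.30929    212.34527339] [ 3.14113985e+00 -2.30897358e-03  3.48489603e-01] [ 0.18187016  0.16935288 -0.17953443] 0.49940557791426654
knob top z 152.47336707823817 depth rect ((623.59423828125, 219.2864990234375), (42.86891555786133, 11.451984405517578), 19.70050048828125) px [323.71555556 203.75      ] [315 174  18  62 900]
```

Pin parked (raised 12 mm, turned 75°). Now the handle.

servo_tool(moves=[-0.1,0,0,0.04,0.45,-0.2,0,0,0.08,0.45,-0.263,0.001,0,0.12,0.45,-0.263,0.001,0,0.16,0.45,-0.263,0.001,0,0.2,0.45,-0.263,0.001,0,0.24,0.45,-0.263,0.001,0,0.28,0.45,-0.263,0.001,0,0.32,0.45,-0.263,0.001,0,0.36,0.45,-0.263,0.001,0,0.4,0.45,-0.263,0.001,-0.05,0.417,0.45,-0.263,0.001,-0.1,0.417,0.45])

```text
t: 7.72
eef_pos: [517.1, 220.6, 169.9]
tcp_rot: [-3.141, 0.0, 1.663]
ft_force: [1.0, -0.4, -0.4]
opening: 0.45
grip_force: 0.0
```

servo_tool(moves=[0,0,-0.1,0,0.45,0,0,-0.2,0,0.45,0,0,-0.21,0,0.45,0,0,-0.21,0,0.2,0,0,-0.21,0,0,0,0,-0.21,0,0,0,0,-0.21,0,0,0,0,-0.21,0,0,0,0,-0.21,0,0])

```text
t: 8.47
eef_pos: [517.5, 220.9, 88.9]
tcp_rot: [3.14, -0.0, 1.658]
ft_force: [-2.0, -0.3, 5.9]
opening: 0.203
grip_force: 30.0
```

servo_tool(moves=[-0.001,0.01,0,0,0,-0.003,0.03,0,0,0,-0.005,0.06,0,0,0,-0.008,0.09,0,0,0,-0.01,0.12,0,0,0,-0.013,0.15,0,0,0,-0.015,0.18,0,0,0,-0.018,0.21,0,0,0,-0.021,0.24,0,0,0,-0.023,0.265,0,0,0,-0.024,0.28,0,0,0,-0.025,0.29,0,0,0])

```text
t: 9.47
eef_pos: [507.5, 337.6, 88.9]
tcp_rot: [3.14, -0.001, 1.659]
ft_force: [-1.6, -1.5, 6.3]
opening: 0.205
grip_force: 30.0
```

servo_tool(moves=[0,0.006,0,0,0,-0.001,0.012,0,0,0,-0.001,0.014,0,0,0,-0.001,0.014,0,0,0])

```text
t: 9.8
eef_pos: [507.3, 340.7, 88.8]
tcp_rot: [3.141, 0.002, 1.659]
ft_force: [-0.2, -15.4, 9.1]
opening: 0.2
grip_force: 30.0
```

servo_tool(moves=[0,-0.004,0,0,0.3,0,-0.004,0,0,0.45,0,-0.004,0,0,0.45,0,-0.004,0.05,0,0.45,0,-0.004,0.15,0,0.7,0,-0.004,0.25,0,1,0.065,-0.1,0.33,0,1,0.065,-0.17,0.33,0,1,0.065,-0.17,0.33,0,1,0.065,-0.17,0.33,0,1,0.065,-0.17,0.33,0,1])

```text
t: 10.72
eef_pos: [532.8, 274.6, 219.1]
tcp_rot: [3.142, -0.0, 1.658]
ft_force: [-0.2, 0.3, -0.3]
opening: 0.882
grip_force: 0.0
```

```bash
python3 - <<'E'
from h import *
s=state();print(s['t'],s['eef_pos'],s['tcp_rot'],s['ft_force'],s['opening'])
c,p,d=grab('wrist');P=cloud(c,d);cv2.imwrite('pics/j.png',p)
knob(c,p,d)
h=cv2.cvtColor(p,cv2.COLOR_BGR2HSV);m=(h[...,0]>95)&(h[...,0]<130)&(h[...,1]>150)&(d>0)&(P[...,2]>108)&(P[...,2]<122)
m&=np.hypot(P[...,0]-533,P[...,1]-272)<50
Q=P[m];print('lid',len(Q),np.median(Q[:,2]),cv2.minEnclosingCircle(Q[:,:2].astype(np.float32)),cv2.minAreaRect(Q[:,:2].astype(np.float32)))
m=(p.max(2)<60)&(np.abs(P[...,2]-125)<5)&(np.hypot(P[...,0]-507,P[...,1]-340)<25);Q=P[m];print('handle',len(Q),cv2.minEnclosingCircle(Q[:,:2].astype(np.float32)))
# two-view triangulation of the lid circle: top camera
c2,p2,d2=grab('top');P2=cloud(c2,d2)
h=cv2.cvtColor(p2,cv2.COLOR_BGR2HSV);m=(h[...,0]>95)&(h[...,0]<130)&(h[...,1]>120)&(np.hypot(P2[...,0]-533,P2[...,1]-272)<60);print('top blue visible',m.sum())
E
```

```text
10.7167 [532.76657132 274.55536759 219.06183352] [ 3.14153357e+00 -2.81623345e-04  1.65794711e+00] [-0.15147555  0.33177374 -0.32859348] 0.8815640075335127Traceback (most recent call last):
  File "<stdin>", line 4, in <module>
  File "h.py", line 27, in knob
    n,l,st,ce=cv2.connectedComponentsWithStats(m.astype(np.uint8));i=1+np.argmax(st[1:,4]);m=l==i
                                                                       ~~~~~~~~~^^^^^^^^^^
    return _wrapfunc(a, 'argmax', axis=axis, out=out, **kwds)
    return bound(*args, **kwds)
ValueError: attempt to get argmax of an empty sequence
```

View pics/j.png

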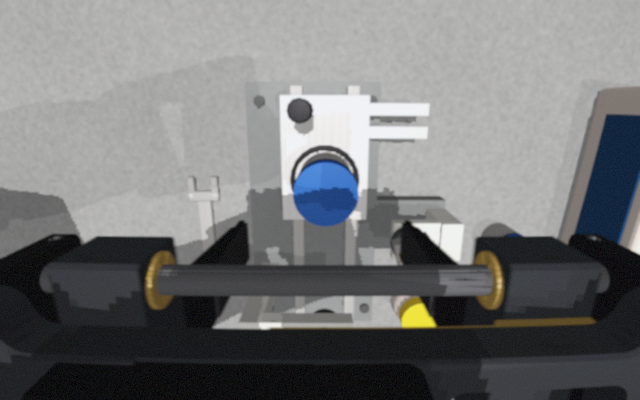

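The picture shows the jar lid at (325,193), free of the hold-down arm, and the handle at (299,110). The knob is hidden behind the right finger. I'll finish measuring from the stored frame.

```bash
python3 - <<'E'
from h import *
c,p,d=load('wrist');P=cloud(c,d)
def lid(c,p,d):
    P=cloud(c,d);h=cv2.cvtColor(p,cv2.COLOR_BGR2HSV);m=(h[...,0]>95)&(h[...,0]<130)&(h[...,1]>130)&(np.hypot(P[...,0]-533,P[...,1]-272)<55)
    Q=P[m&(P[...,2]>108)];print(len(Q),np.median(Q,0),cv2.minAreaRect(Q[:,:2].astype(np.float32)))
    v,u=np.nonzero(m&(P[...,2]>108));return np.array([u.mean(),v.mean()])
a=lid(c,p,d)
m=(p.max(2)<60)&(np.abs(P[...,2]-125)<5)&(np.hypot(P[...,0]-507,P[...,1]-340)<25);Q=P[m];print('handle',len(Q),cv2.minAreaRect(Q[:,:2].astype(np.float32)))
c2,p2,d2=grab('scene');b=lid(c2,p2,d2);print(a,b)
(o1,x),(o2,y)=ray(c,a),ray(c2,b)
t=np.linalg.lstsq(np.c_[x,-y],o2-o1,rcond=None)[0];print('tri',o1+x*t[0],o2+y*t[1])
E
```

```text
3776 [532.0356191  277.02931608 114.90870289] ((533.8057861328125, 272.5643310546875), (97.90152740478516, 55.775543212890625), 6.5686564445495605)
handle 8 ((515.18505859375, 336.7233581542969), (6.832561016082764, 1.390958547592163), 67.44202423095703)
217 [534.04473925 266.69186902 115.76335225] ((531.8894653320312, 267.592529296875), (93.64547729492188, 63.342098236083984), 43.249568939208984)
[313.42240466 219.36811441] [362.52534562 123.89861751]
tri [525.70736261 269.7058832  174.6707454 ] [530.50498765 272.08124998 173.84486928]
```

```bash
python3 - <<'E'
from h import *
R=[]
for n in('wrist','scene'):
    c,p,d=load(n);P=cloud(c,d);h=cv2.cvtColor(p,cv2.COLOR_BGR2HSV)
    m=(h[...,0]>95)&(h[...,0]<130)&(h[...,1]>130)&(np.abs(P[...,2]-115)<4)&(np.hypot(P[...,0]-533,P[...,1]-272)<38)
    Q=P[m];print(n,len(Q),np.median(Q[:,2]),cv2.minEnclosingCircle(Q[:,:2].astype(np.float32)),Q.mean(0))
    v,u=np.nonzero(m);a=cv2.minAreaRect(np.c_[u,v].astype(np.float32))[0];R.append(ray(c,a))
(o1,x),(o2,y)=R;t=np.linalg.lstsq(np.c_[x,-y],o2-o1,rcond=None)[0];print('tri',o1+x*t[0],o2+y*t[1])
E
```

```text
wrist 3187 114.75230406148596 ((533.9395751953125, 272.3416748046875), 27.893524169921875) [533.67890825 273.31283648 114.74436241]
scene 141 114.86209478177672 ((533.4745483398438, 273.1229248046875), 29.194931030273438) [535.14057282 271.78867238 114.90151062]
tri [533.80149605 273.32883844 114.64956544] [534.28291656 273.59386809 114.59549593]
```

servo_tool(moves=[0.0025,-0.005,-0.05,0,1,0.0025,-0.005,-0.13,0,1,0.0025,-0.005,-0.22,0,1,0.0025,-0.005,-0.3,0,1,0.0025,-0.005,-0.345,0,1,0.0025,-0.005,-0.345,0,1,0.0025,-0.005,-0.345,0,0.6,0.0025,-0.005,-0.345,0,0.4,0.0025,-0.005,-0.345,0,0.4,0.0025,-0.005,-0.345,0,0.4,0.0025,-0.005,-0.345,0,0.4,0.0025,-0.005,-0.345,0,0.4])

```text
t: 11.82
eef_pos: [534.2, 272.4, 81.8]
tcp_rot: [3.14, -0.0, 1.658]
ft_force: [-0.6, 0.2, 0.1]
opening: 0.639
grip_force: 0.0
```

servo_tool(moves=[0,0,0,0,0.3,0,0,0,0,0.3,0,0,0,0,0.3,0,0,0,0,0.3,0,0,0,0,0.3])

```text
t: 12.23
eef_pos: [534.0, 272.3, 81.6]
tcp_rot: [3.141, -0.0, 1.658]
ft_force: [-1.5, -0.5, 5.6]
opening: 0.584
grip_force: 30.0
```

servo_tool(moves=[0,0,0.01,0,0.3,0,0,0.03,0,0.3,0,0,0.06,0,0.3,0,0,0.1,0,0.3,0,0,0.15,0,0.3,0,0,0.2,0,0.3,0,0,0.25,0,0.3,0,0,0.3,0,0.3,0,0,0.33,0,0.3,0,0,0.34,0,0.3,0,0,0.34,0,0.3])

```text
t: 13.15
eef_pos: [534.0, 272.3, 218.0]
tcp_rot: [3.14, -0.0, 1.658]
ft_force: [0.3, 0.2, -3.4]
opening: 0.587
grip_force: 30.0
```

servo_tool(moves=[0,-0.02,0,0,0.3,0,-0.05,0,0,0.3,0,-0.1,0,0,0.3,0,-0.16,0,0,0.3,0,-0.22,0,0,0.3,0,-0.28,0,0,0.3,0,-0.34,0,0,0.3,0,-0.4,0,0,0.3,0,-0.46,0,0,0.3,0,-0.52,0,0,0.3,0,-0.58,0,0,0.3,0,-0.64,0,0,0.3])

```text
t: 14.15
eef_pos: [533.0, 14.2, 216.2]
tcp_rot: [-3.14, -0.0, 1.658]
ft_force: [0.9, 0.2, -4.9]
opening: 0.581
grip_force: 30.0
```

servo_tool(moves=[-0.002,-0.06,0,0,0.3,-0.004,-0.12,0,0,0.3,-0.006,-0.18,0,0,0.3,-0.008,-0.24,0,0,0.3,-0.01,-0.3,0,0,0.3,-0.011,-0.36,0,0,0.3,-0.011,-0.42,0,0,0.3,-0.011,-0.48,0,0,0.3,-0.011,-0.53,0,0,0.3,-0.011,-0.57,0,0,0.3,-0.011,-0.595,0,0,0.3,-0.011,-0.605,0,0,0.3])

```text
t: 15.15
eef_pos: [528.7, -227.4, 216.2]
tcp_rot: [-3.14, -0.001, 1.657]
ft_force: [-1.2, 0.9, -3.4]
opening: 0.581
grip_force: 30.0
```

```bash
python3 - <<'E'
from h import *
s=state();print(s['t'],s['eef_pos'],s['tcp_rot'],s['ft_force'],s['opening'],s['grip_force'])
c,p,d=grab('wrist');cs,ps,ds=grab('scene')
cv2.imwrite('pics/both.png',np.vstack([cv2.resize(p,(480,300)),cv2.resize(ps[110:300,180:480],(474,300))[:,:474] if 0 else cv2.resize(ps[110:300,180:480],(480,300))]))
P=cloud(cs,ds);h=cv2.cvtColor(ps,cv2.COLOR_BGR2HSV)
m=(h[...,0]>95)&(h[...,0]<130)&(h[...,1]>130)&(np.hypot(P[...,0]-530,P[...,1]+226)<40)
Q=P[m];print(len(Q),np.percentile(Q,[2,50,98],axis=0) if len(Q) else '')
E
```

```text
15.15 [ 528.68728877 -227.36618351  216.22978838] [-3.14046581e+00 -5.71096759e-04  1.65662610e+00] [-1.23313393  0.91138393 -3.44871896] 0.5811762674329307 29.999162703752518
195 [[ 500.00573673 -259.87349392  232.85278834]
 [ 534.54152892 -242.89269829  249.71486106]
 [ 564.06987847 -214.6076251   402.73418167]]
```

View pics/both.png

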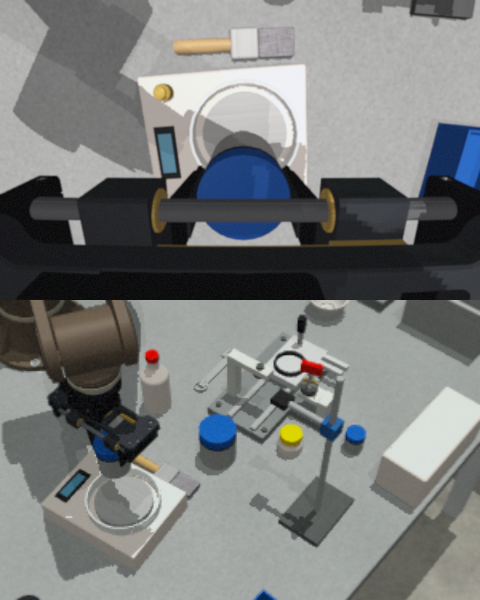

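Jar held level over the pan; the lower view shows the empty nest, the knob still parked and the carriage out.

servo_tool(moves=[0.002,0.004,-0.02,0,0.3,0.002,0.004,-0.06,0,0.3,0.002,0.004,-0.11,0,0.3,0.002,0.004,-0.16,0,0.3,0.002,0.004,-0.2,0,0.3,0.002,0.004,-0.235,0,0.3,0.002,0.004,-0.255,0,0.3,0.002,0.004,-0.265,0,0.3,0.002,0.004,-0.268,0,0.3,0.002,0.004,-0.268,0,0.3,0.002,0.004,-0.268,0,0.3])

```text
t: 16.17
eef_pos: [530.7, -224.1, 110.5]
tcp_rot: [3.141, 0.001, 1.659]
ft_force: [-0.2, 0.3, -4.3]
opening: 0.586
grip_force: 30.0
```

servo_tool(moves=[0,0,-0.002,0,0.3,0,0,-0.004,0,0.3,0,0,-0.006,0,0.3,0,0,-0.007,0,0.3,0,0,-0.008,0,0.3,0,0,-0.008,0,0.3])

```text
t: 16.67
eef_pos: [530.3, -224.1, 106.6]
tcp_rot: [3.142, -0.0, 1.658]
ft_force: [0.1, -0.5, -4.2]
opening: 0.585
grip_force: 30.0
```

servo_tool(moves=[0,0,-0.001,0,0.3,0,0,-0.002,0,0.3,0,0,-0.003,0,0.3,0,0,-0.003,0,0.3])

```text
t: 17.0
eef_pos: [530.3, -224.1, 105.4]
tcp_rot: [-3.142, -0.0, 1.658]
ft_force: [-0.4, -0.1, -3.5]
opening: 0.581
grip_force: 30.0
```

servo_tool(moves=[0,0,-0.001,0,0.3,0,0,-0.002,0,0.3,0,0,-0.002,0,0.3])

```text
t: 17.25
eef_pos: [530.3, -224.1, 104.6]
tcp_rot: [3.142, 0.0, 1.658]
ft_force: [-0.2, 0.7, -3.9]
opening: 0.586
grip_force: 30.0
```

servo_tool(moves=[0,0,-0.001,0,0.3,0,0,-0.002,0,0.3,0,0,-0.002,0,0.3])

```text
t: 17.5
eef_pos: [530.3, -224.1, 104.6]
tcp_rot: [3.141, 0.0, 1.659]
ft_force: [-3.1, 0.2, 6.4]
opening: 0.586
grip_force: 30.0
```

Contact (force rose by 10 N). Release and retreat upwards.

servo_tool(moves=[0,0,0,0,0.63,0,0,0,0,0.7,0,0,0,0,0.85,0,0,0,0,0.95,0,0,0,0,0.95,0,0,0,0,0.95,0,0,0.02,0,0.95,0,0,0.1,0,0.95,0,0,0.2,0,0.95,0,0,0.3,0,0.95,0,0,0.4,0,0.95,0,0,0.4,0,0.95])

```text
t: 18.5
eef_pos: [532.2, -225.1, 272.1]
tcp_rot: [3.132, 0.007, 1.659]
ft_force: [0.1, -0.9, 0.2]
opening: 0.948
grip_force: 0.0
```

servo_tool(moves=[-0.1,-0.1,0.05,0,0.95,-0.2,-0.2,0.1,0,0.95,-0.2,-0.3,0.1,0,0.95,-0.2,-0.3,0.1,0,0.95,-0.2,-0.3,0.1,0,0.95])

```text
t: 18.92
eef_pos: [448.7, -348.2, 305.3]
tcp_rot: [3.14, 0.003, 1.655]
ft_force: [-0.4, 0.3, -0.3]
opening: 0.949
grip_force: 0.0
```

```bash
python3 - <<'E'
from h import *
s=state();print(s['t'],s['eef_pos'],s['ft_force'],s['opening'])
cs,ps,ds=grab('scene');P=cloud(cs,ds);h=cv2.cvtColor(ps,cv2.COLOR_BGR2HSV)
m=(h[...,0]>95)&(h[...,0]<130)&(h[...,1]>130)&(np.hypot(P[...,0]-530,P[...,1]+226)<40)&(P[...,2]>100)
Q=P[m];print(len(Q),np.median(Q,0),cv2.minEnclosingCircle(Q[:,:2].astype(np.float32)))
ct,pt,dt=grab('top')
cv2.imwrite('pics/end.png',np.vstack([cv2.resize(ps[110:300,180:480],(480,304)),cv2.resize(pt[140:270,220:420],(480,290))]))
E
```

```text
18.9167 [ 448.68958708 -348.19648863  305.26830832] [-0.36301267  0.25998933 -0.29230254] 0.9487854603119388
303 [ 534.1413239  -225.32527144  137.01342962] ((530.5164794921875, -223.3415985107422), 28.640901565551758)
```

View pics/end.png

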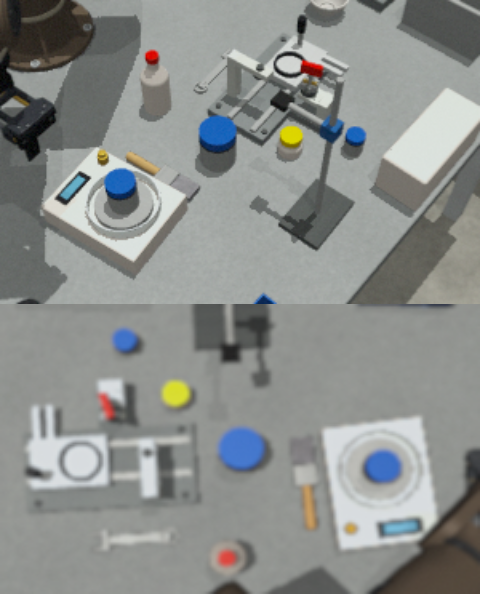

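The jar stands upright on the pan, at about (530.5,-223.3) with its top at z 137. The pin is parked, the carriage is at its loading end, and everything else is where it was.

```bash
python3 -c "
from cell import *
print(job_done())"
```

```text
the job is handed in; nothing more can be done
None
```

The job is handed in at about 19 s of robot time: the pin is parked in its rest notch, the carriage is at its loading end, and the blue-lidded middle jar stands upright near the centre of the balance's pan.

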